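Shift the microscope stage through its L gate

TASK

Bring the specimen under the microscope by pushing the stage's upright steel knob through the L-shaped slot: push it away from the robot along the long leg to the corner, then sideways along the short leg until it is fully home at the slot's end. Push gently with the fingers, never grip the knob or lift anything; leave the specimen in its seat and everything else where it stands.

Things in the scene. Friction and masses are not known exactly. Their poses are not given: they have to be found in the camera images.
- stage_base: Fixed inspection stage: white base plate 360 (x) x 460 (y) x 20 mm, yaw within 0.35 rad. Origin at the centre of its underside, on the desk. x axis: along the slot's long leg, start to corner, roughly away from the robot; y: along the short leg, corner to end, to the left seen from the robot; z up.
- gate_cover (a point): Centre of the top of the aluminium gate cover, the plate with the slot, fixed on the right half of the stage: 195 mm (x) by 135 mm (y), top 62 mm above the desk. Axes as stage_base.
- microscope (a point): Lower end of the fixed microscope tube, 175 mm above the desk, 230 mm left (y) of the slot's corner. Tube 66 mm across at most; a 28 mm column 400 mm tall stands 105 mm beyond it (x), joined to the tube by an arm 290 mm above the desk. Keep clear.
- slot_start (a point): Centre line of the slot at the near end of its long leg, at the height of the gate cover's top (62 mm). The slot is 16 mm wide. Axes as stage_base.
- slot_corner (a point): Centre of the slot's corner, 100 mm from slot_start along the stage's x, at the height of the cover's top.
- slot_end (a point): Centre of the pin at the slot's closed end, where the knob must finish: 45 mm from slot_corner along the stage's y, at the height of the cover's top.
- knob: The plain steel knob to push: an upright cylinder 30 mm across and 40 mm tall, standing on a 12 mm pin that rides in the slot. Origin at the centre of the knob's underside, 72 mm above the desk (10 mm above the cover), so the knob spans heights 72 to 112 mm; it only slides. The pin must reach the corner (within about 2 mm) before it can go sideways. Axes as stage_base.
- carriage (a joint): How far the carriage, and with it the knob, has moved from slot_start along the stage's x (m): 0 at slot_start, 0.100 at its firm stop at the corner. Starts at 0. Friction about 2 N, plus a little damping (12 N per m/s), no spring: it stays where it is left.
- cross_slide (a joint): How far the knob has moved along the stage's y (m): 0 in the long leg, 0.045 at its firm stop at the slot's end. Friction about 1.5 N, plus a little damping (12 N per m/s), no spring.
- specimen: Black round mounted specimen, 40 mm across, 22 mm tall, about 60 g, loose, standing in a shallow ring on the carriage's round plate. Origin at the centre of its underside, 53 mm above the desk. It rides along with the carriage; leave it alone.
- specimen_seat (a point): Centre of the ring on the carriage in which the specimen stands, 230 mm to the left (stage's y) of the long leg; moves with the carriage along the stage's x. Axes as stage_base.
- weight_large: Bystander: loose steel weight, 38 mm across, 34 mm tall, on the base plate near its front edge. Origin under its centre.
- weight_small: Bystander: loose steel weight, 28 mm across, 28 mm tall, on the base plate near its front edge. Origin under its centre.
- oil_jar: Bystander: loose amber jar with black cap, 40 mm across, 50 mm tall, on the base plate beyond the gate cover. Origin under its centre.
- loupe: Bystander: loose black eye loupe, 40 mm across, 35 mm tall, on the base plate beyond the gate cover. Origin under its centre.
- screwdriver: Bystander: screwdriver lying on the desk to the right of the stage.
- mount_tray: Bystander: grey divided tray, 100 x 140 x 25 mm, on the desk to the right of the stage. Origin under its centre.
- alcohol_bottle: Bystander: white bottle 56 mm across, 130 mm tall, on the desk to the left of the stage. Origin under its centre.

How it is judged:
By the outcome, as a careful person would: the job done as asked, in the order asked, and still so for the second after the job is handed in, with the robot touching nothing.
It also fails if it takes over 40 s, if anything falls off the work surface, if the arm or the gripper's body presses on something with over 40 N, if the wrist force passes 120 N, or if a joint passes its speed limit or range.

ROBOT

A 6-joint arm with a two-finger parallel gripper is mounted at the origin on the work surface. World frame = base frame: x ahead of the robot, y to its left, z up, the work surface at z = 0. Lengths are in m, angles in rad, forces in N, time in s.
With the tool pointing down it reaches from about 0.35 to 0.975 m from the base axis. Payload 4.9 kg.
Tool frame: the origin (TCP) lies on the front face of the gripper's body, between the roots of the fingers; the fingertips stand ctrl.finger_overhang ahead of it and the grasp point (between the pads) lies 54 mm ahead of it (ctrl.finger_overhang is the distance from the TCP to the fingertips, in m); z points along the fingers, y is the line along which they close (so a half turn about z gives the same grasp; the last joint's range is limited). The gripper opens to 85 mm and grips with 20 to 120 N. Pads are 22 mm wide; open, the fingers measure 114 mm over their backs; the gripper's body (76 mm by 85 mm) begins 54 mm behind the grasp point. The pads swing forward as they close: fully open they stand 13 mm farther back than shut.
Start: joints at [-1.387, 0.053, 1.613, -0, 1.476, -0.119], TCP at [0.186, -0.597, 0.304] pointing down, gripper open.
Joint ranges: [-3.01, 3.01], [-1.01, 2.22], [0.06, 2.58], [-1.02, 4.17], [0.09, 2.62], [-3.14, 3.14]. Speed limits (rad/s): [2.57, 2.57, 3.14, 3.14, 3.14, 3.14].

INTERFACE

Orientations are given as a rotation vector (axis times angle).
In Python, from station import ctrl, vision gives the robot as it stands. The module is installed in compiled form; this text tells all that it offers.
- The arm moves only by the tool drive_tool, never from a script. Its argument "rows" is a list of rows, each a list of 2 entries, a list of its own where there are three numbers: the shift along the tool's x, y, z in m, then the turn about the tool's z in rad. A call has 1 to 10 rows; each row shifts and turns the commanded pose from where the row before left it, along the tool's axes as they then stand; what a row does not reach is not made up. A row lasts 1/10 s, in which the tool goes at most 50 mm and 8.59 degrees, less where a joint would pass 70% of its speed; a pose out of reach is approached as far as the arm can. A call with a gripper value outside its range is refused whole. "jaw" is the closure, from 0 (fully open) to 1 (shut), set as the call begins (left out, the last holds). The fingers move at their own pace and stop on an object; "grip_force" is the grip in N (left out, the last holds). Time passes only in rows, so rows that do not move let the fingers close. It gives the time, the measured TCP pose, the force, the opening and the grip force at its end, in the units of the state.
- ctrl.get_obs(): the state, without advancing time (a new reading comes with each control period).
- vision.get_image(name): name is "scene" or "side" or "wrist"; returns a dict with "image" (480x640x3 uint8, blue, green, red), "vertical_fov" (degrees; the focal length in pixels is half the picture's height over the tangent of half this angle, whatever the lens; pixels are square), "cx", "cy" (the principal point, pixels), "R" (3x3) and "t" (3): a world point X has camera coordinates R X + t. Camera axes: x right, y down, z forward; pixel columns grow to the right and rows downward; lengths in m; the calibration is good to about 2 mm. A picture is of the moment at which its call begins. There is no depth.
- ctrl.finish_job(): hands the job in; it is judged then, once.
The state is a dict: "t": time; "q": joint angles; "dq": joint speeds; "effort": joint torques, N m; "tool_pos": TCP position; "tool_rot": TCP orientation; "contact_force": force on the tool from outside, world axes, zero at the start; "wrist_torque": the same for the moment, N m; "opening": finger opening in m; "grip_force": force on a finger pad.
Only numpy, scipy, OpenCV 4.12 (cv2) and the standard library are available. Lean on these libraries where they do the work, as an engineer would, in place of code of your own. Each camera call takes 0.05 s, during which the arm holds its last target. There are 200 camera calls.

## Working session

There is one attempt and no reset: what is moved stays moved. The work goes in short steps, Python scripts to look and compute and a tool call to move; the robot and the scene stay as the last step left them, time stands still between calls to the robot, and variables do not carry over. Pictures are saved under pics/ and viewed, at most 10 in all, crops included, and the job is handed in when it is done.

Besides the shell and the picture viewer there is one more tool, called after "Request:" as name(argument=value, ...) on one line, values as JSON. drive_tool: Moves the arm, as the interface text tells. Its arguments: {"type":"object","properties":{"rows":{"type":"array","items":{"type":"array"}},"jaw":{"type":"number"},"grip_force":{"type":"number"}},"required":["rows"]}

```bash
mkdir -p pics
python3 - <<'E'
from station import ctrl, vision
import cv2,pickle
o=ctrl.get_obs();print(o,ctrl.finger_overhang)
d={}
for n in("scene","side"):
    d[n]=vision.get_image(n);cv2.imwrite(f"pics/{n}0.png",d[n]["image"])
    print(n,{k:v for k,v in d[n].items() if k!="image"})
pickle.dump(d,open("d0.pkl","wb"))
E
```

```text
{'t': 0.0, 'q': array([-1.38700475e+00,  5.33467498e-02,  1.61428344e+00, -1.10941531e-07,
        1.47599580e+00, -1.18960438e-01]), 'dq': array([-4.59966450e-05, -7.32854103e-05, -8.00344851e-04,  1.45762044e-04,
        4.60730063e-04,  1.74268798e-05]), 'effort': array([ 5.46024239e-04, -3.93681514e+01, -3.70175207e+01, -1.52310013e-04,
        6.93681897e-03, -5.23428980e-07]), 'tool_pos': array([ 0.18627996, -0.59610121,  0.30267544]), 'tool_rot': array([-3.10365799e+00, -4.73441165e-01,  1.03621915e-04]), 'contact_force': array([-0.63374646,  0.55468448, -0.22144172]), 'wrist_torque': array([ 0.0216839 , -0.01239694,  0.03066762]), 'grip_force': 0.0, 'opening': 0.08548153483221407} 0.0726
scene {'vertical_fov': 55.22209159767579, 'cx': 311.6332791060559, 'cy': 234.80032364661352, 'R': array([[-0.96155064, -0.27457721,  0.00526557],
       [-0.18670622,  0.63953119, -0.74574838],
       [ 0.20139801, -0.71805795, -0.6662069 ]]), 't': array([0.59234379, 0.20070444, 1.14585036])}
side {'vertical_fov': 47.63799345678355, 'cx': 315.9791296480602, 'cy': 244.12104850138584, 'R': array([[ 0.97253204, -0.23257535, -0.00949402],
       [-0.15789325, -0.62917567, -0.76105696],
       [ 0.17102968,  0.74165132, -0.64861557]]), 't': array([-0.55794765,  0.18648702,  1.26730901])}
```

View pics/scene0.png

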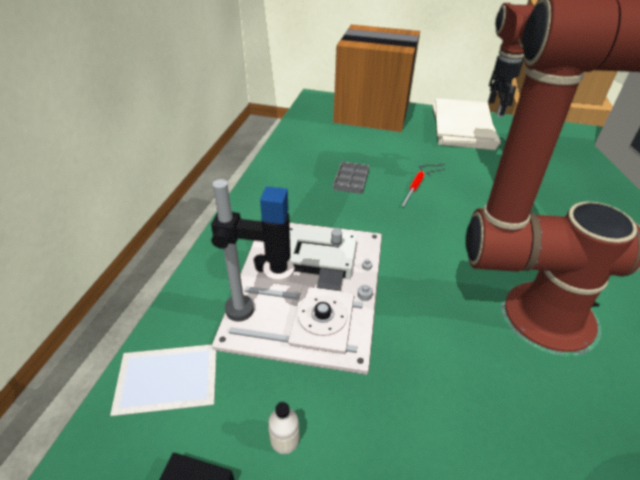

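View pics/side0.png

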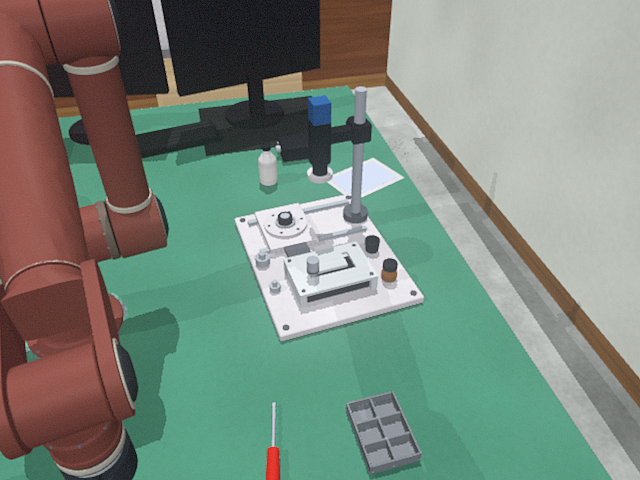

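The scene view looks from the left: the stage is at about (305,295) and the knob at (337,237). The side view looks from the right: the knob is at (313,265) and the slot's L is visible. I'll enlarge both.

Run:
```python
import cv2,pickle
d=pickle.load(open("d0.pkl","rb"))
cv2.imwrite("pics/side_c.png",cv2.resize(d["side"]["image"][195:345,230:430],None,fx=4,fy=4,interpolation=cv2.INTER_CUBIC))
cv2.imwrite("pics/scene_c.png",cv2.resize(d["scene"]["image"][220:370,210:410],None,fx=4,fy=4,interpolation=cv2.INTER_CUBIC))
```

```text
(no output)
```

View pics/side_c.png

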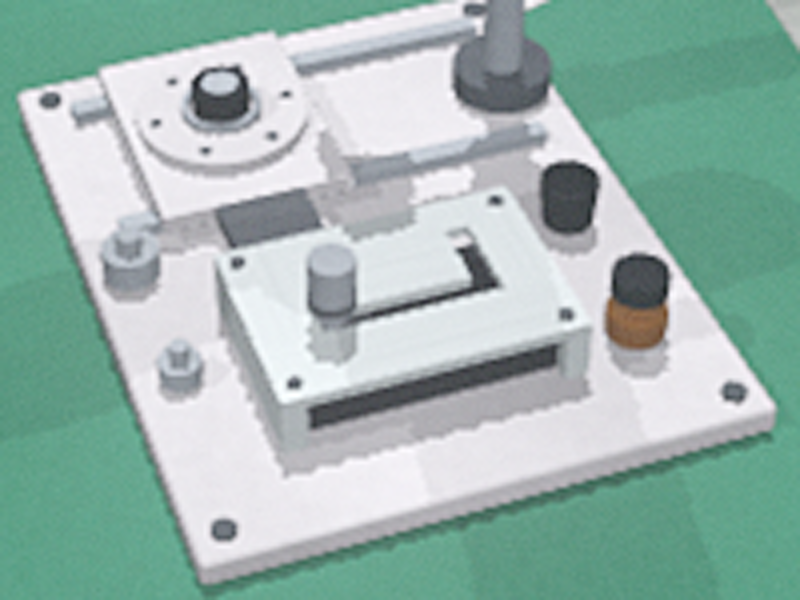

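View pics/scene_c.png

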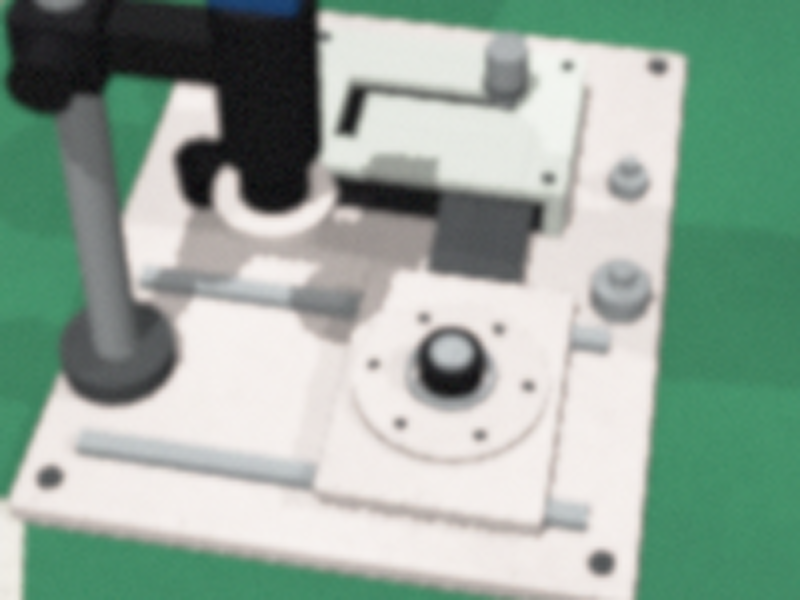

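The side crop shows the knob top at (332,258), cover screws at (237,263), (293,383), (495,200) and (567,314), base screws at (50,100), (223,530), (735,392) and (475,10), and the slot corner at about (484,284). The scene crop shows the knob top at (508,45), cover screws at (548,178) and (568,66), and base screws at (601,562), (657,67) and (50,477).

```bash
cat > h.py <<'E'
import numpy as np
def prm(c):
    return 240/np.tan(np.radians(c["vertical_fov"]/2)),np.asarray(c["R"]),np.asarray(c["t"])
def ray(c,u,v):
    f,R,t=prm(c); d=R.T@np.array([(u-c["cx"])/f,(v-c["cy"])/f,1]); return -R.T@t,d/np.linalg.norm(d)
def atz(c,u,v,z):
    o,d=ray(c,u,v); return o+d*(z-o[2])/d[2]
def tri(*r):
    A=0;b=0
    for o,d in r:
        P=np.eye(3)-np.outer(d,d);A=A+P;b=b+P@o
    return np.linalg.solve(A,b)
def proj(c,X):
    f,R,t=prm(c);p=R@X+t;return p[:2]/p[2]*f+[c["cx"],c["cy"]]
E
python3 - <<'E'
import pickle;from h import *
np.set_printoptions(precision=4,suppress=True)
d=pickle.load(open("d0.pkl","rb"));S,C=d["side"],d["scene"]
s=lambda x,y:(230+x/4-.375,195+y/4-.375)
c=lambda x,y:(210+x/4-.375,220+y/4-.375)
for n,a,b,z in [("knobtop",(332,258),(508,45),.112),("knobbot",(332,310),(507,97),.072),("cNL",(237,263),(548,178),.062),("cNR",(293,383),(568,66),.062),("cFR",(567,314),(323,37),.062),("cFL",(495,200),None,.062),("bNL",(50,100),(601,562),.02),("bNR",(223,530),(657,67),.02),("bFR",(735,392),None,.02),("bFL",(475,10),(50,477),.02),
("corner",(484,283),None,.062),("end",(462,240),None,.062),("spectop",(222,84),(452,350),.075),("wL",(125,238),(622,272),.04),("wS",(180,352),(629,165),.04),("loupe",(569,178),(200,155),.055),("jar",(640,270),None,.07)]:
    r=[n,atz(S,*s(*a),z)[:2]]
    if b: r+=[atz(C,*c(*b),z)[:2],tri(ray(S,*s(*a)),ray(C,*c(*b)))]
    print(*r)
E
```

```text
knobtop [ 0.5585 -0.0347] [ 0.5585 -0.0364] [ 0.5583 -0.0355  0.1128]
knobbot [ 0.5576 -0.0362] [ 0.5558 -0.0295] [ 0.5574 -0.0331  0.0688]
cNL [0.5128 0.0292] [0.5143 0.0274] [0.5134 0.0284 0.0629]
cNR [ 0.524  -0.0801] [ 0.5249 -0.0826] [ 0.5242 -0.0812  0.0632]
cFR [ 0.6953 -0.0632] [ 0.6969 -0.0641] [ 0.6959 -0.0634  0.0624]
cFL [0.6833 0.0479]
bNL [0.4258 0.275 ] [0.4268 0.2713] [0.4261 0.2725 0.0219]
bNR [ 0.4685 -0.1434] [ 0.47   -0.1462] [ 0.4691 -0.1445  0.0214]
bFR [ 0.7881 -0.1109]
bFL [0.7457 0.3061] [0.7451 0.3044] [0.745  0.3048 0.0209]
corner [ 0.6549 -0.025 ]
end [0.6526 0.0161]
spectop [0.5356 0.1923] [0.535  0.1924] [0.5353 0.1923 0.0749]
wL [0.4519 0.094 ] [0.4548 0.074 ] [0.4524 0.083  0.0498]
wS [ 0.4677 -0.0167] [ 0.4685 -0.0212] [ 0.4678 -0.0189  0.0422]
loupe [0.7385 0.0651] [0.741 0.064] [0.7395 0.065  0.0556]
jar [ 0.747 -0.045]
```

Request:
drive_tool(rows=[[[0,0,0],0.1],[[0,0,0],0.1],[[0.012,-0.016,0],0],[[0.023,-0.0325,0],0],[[0.023,-0.0325,0],0],[[0.023,-0.0325,0],0],[[0.023,-0.0325,0],0],[[0.023,-0.0325,0],0],[[0.023,-0.0325,0],0],[[0.023,-0.0325,0],0]], jaw=1, grip_force=20)

```text
t: 1.1
tool_pos: [0.3338, -0.3349, 0.3034]
tool_rot: [-3.137, -0.161, 0.0]
contact_force: [0.5, -0.5, 1.4]
opening: -0.0003
grip_force: 0.0
```

Request:
drive_tool(rows=[[[0.023,-0.0325,0],0],[[0.023,-0.0325,0],0],[[0.023,-0.0325,0],0],[[0.023,-0.0325,0],0],[[0.023,-0.0325,0],0],[[0.023,-0.0325,0],0],[[0.023,-0.0325,0],0],[[0.023,-0.0325,0],0],[[0.01,-0.016,0],0],[[0,0,0],0]])

```text
t: 2.1
tool_pos: [0.4985, -0.0401, 0.3033]
tool_rot: [-3.136, -0.167, 0.002]
contact_force: [-0.1, 0.4, -0.1]
opening: -0.0001
grip_force: 0.0
```

```bash
cat > st.py <<'E'
from h import *
from station import ctrl
from scipy.spatial.transform import Rotation as Ro
def st(knob=(0.558,-0.0355),yaw=0.102):
    o=ctrl.get_obs();R=Ro.from_rotvec(o["tool_rot"]).as_matrix();B=np.array([[np.cos(yaw),np.sin(yaw)],[-np.sin(yaw),np.cos(yaw)]])
    print("t",o["t"],"pos",o["tool_pos"].round(4),"yaw",np.arctan2(R[1,0],R[0,0]).round(4),"z",R[:,2].round(3),"stage rel start",(B@(o["tool_pos"][:2]-np.array(knob))).round(4),"F",o["contact_force"].round(2),o["opening"])
    return o
E
python3 -c "from st import *;st()"
```

```text
t 2.1 pos [ 0.4985 -0.0401  0.3033] yaw 0.1066 z [-0.001  0.001 -1.   ] stage rel start [-0.0597  0.0015] F [-0.11  0.39 -0.05] -5.897725069131081e-05
```

Request:
drive_tool(rows=[[[0,0.0015,0.01],0],[[0,0,0.025],0],[[0,0,0.03],0],[[0,0,0.03],0],[[0,0,0.025],0],[[0,0,0.015],0],[[0,0,0.008],0],[[0,0,0],0]])

```text
t: 2.9
tool_pos: [0.4976, -0.0441, 0.16]
tool_rot: [-3.137, -0.16, 0.003]
contact_force: [0.1, 0.9, 0.1]
opening: -0.0001
grip_force: 0.0
```

Run:
```python
from st import *
from station import vision
import cv2
st()
S=vision.get_image("side");C=vision.get_image("scene")
k=np.hstack([cv2.resize(S["image"][200:320,260:390],None,fx=3,fy=3,interpolation=2),cv2.resize(C["image"][180:300,260:390],None,fx=3,fy=3,interpolation=2)])
cv2.imwrite("pics/pre.png",k)
```

```text
t 2.9 pos [ 0.4976 -0.0441  0.16  ] yaw 0.1018 z [-0.002  0.    -1.   ] stage rel start [-0.0609 -0.0024] F [0.13 0.87 0.07] -0.0001435185408676828
```

View pics/pre.png

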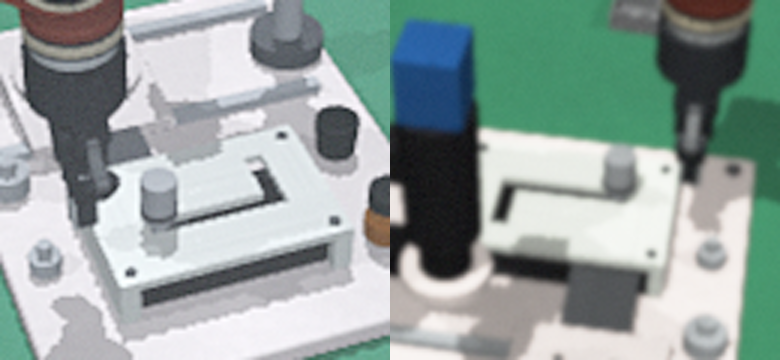

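Request:
drive_tool(rows=[[[0.008,-0.002,0],0],[[0.01,0,0],0],[[0.006,0,0],0],[[0.004,0,0],0],[[0.004,0,0],0],[[0.004,0,0],0],[[0.004,0,0],0],[[0.004,0,0],0],[[0.004,0,0],0],[[0.004,0,0],0]])

```text
t: 4.0
tool_pos: [0.5498, -0.0362, 0.1607]
tool_rot: [-3.137, -0.161, 0.001]
contact_force: [-3.1, 0.7, 1.1]
opening: -0.0
grip_force: 1.2
```

Run:
```python
from st import *
from station import vision
import cv2
st()
S=vision.get_image("side");C=vision.get_image("scene")
k=np.hstack([cv2.resize(S["image"][220:320,270:370],None,fx=4,fy=4,interpolation=2),cv2.resize(C["image"][200:300,270:370],None,fx=4,fy=4,interpolation=2)])
cv2.imwrite("pics/push.png",k)
```

```text
t 4.0 pos [ 0.5498 -0.0362  0.1607] yaw 0.1028 z [-0.001  0.    -1.   ] stage rel start [-0.0082  0.0001] F [-3.14  0.72  1.12] -1.8368452554083534e-05
```

View pics/push.png

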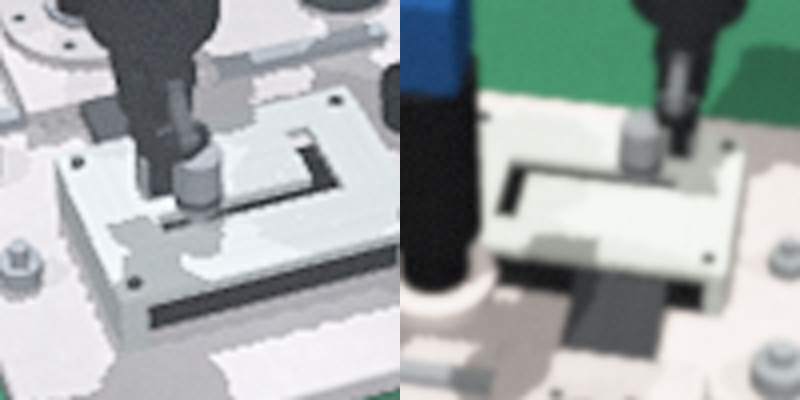

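The knob rides ahead of the closed fingers at about 3 N, and the slot behind it is open. I'll continue.

Request:
drive_tool(rows=[[[0.006,0,0],0],[[0.006,0,0],0],[[0.006,0,0],0],[[0.006,0,0],0],[[0.006,0,0],0],[[0.006,0,0],0],[[0.006,0,0],0],[[0.006,0,0],0],[[0.006,0,0],0],[[0.006,0,0],0]])

```text
t: 5.1
tool_pos: [0.6099, -0.0301, 0.1608]
tool_rot: [3.137, 0.161, -0.0]
contact_force: [-3.2, -0.9, 1.2]
opening: -0.0001
grip_force: 1.4
```

Request:
drive_tool(rows=[[[0.004,0,0],0],[[0.004,0,0],0],[[0.003,0,0],0],[[0.002,0,0],0],[[0,0,0],0]])

```text
t: 5.6
tool_pos: [0.6228, -0.0287, 0.161]
tool_rot: [-3.137, -0.161, -0.002]
contact_force: [-0.6, -0.4, -0.3]
opening: -0.0001
grip_force: 0.2
```

```bash
python3 -c "from st import *;st()"
```

```text
t 5.6 pos [ 0.6228 -0.0287  0.161 ] yaw 0.1028 z [ 0.001  0.    -1.   ] stage rel start [0.0652 0.0001] F [-0.63 -0.42 -0.31] -0.00011356217140486164
```

Not at the stop yet; about 9–12 mm to go.

Request:
drive_tool(rows=[[[0.003,0,0],0],[[0.002,0,0],0],[[0.002,0,0],0],[[0.001,0,0],0],[[0.001,0,0],0]])

```text
t: 6.1
tool_pos: [0.6315, -0.0278, 0.161]
tool_rot: [-3.137, -0.162, -0.0]
contact_force: [-1.7, 0.6, -0.0]
opening: -0.0
grip_force: 1.1
```

Request:
drive_tool(rows=[[[0.001,0,0],0],[[0.001,0,0],0]])

```text
t: 6.3
tool_pos: [0.6333, -0.0277, 0.1609]
tool_rot: [-3.137, -0.161, 0.001]
contact_force: [-5.2, -0.7, 2.5]
opening: -0.0003
grip_force: 2.7
```

Request:
drive_tool(rows=[[[0.001,0,0],0],[[0.001,0,0],0]])

```text
t: 6.5
tool_pos: [0.6338, -0.0276, 0.1609]
tool_rot: [3.137, 0.162, -0.009]
contact_force: [-12.8, -1.2, 6.8]
opening: -0.0002
grip_force: 6.4
```

Corner stop reached (12.8 N). Next I back off, go round to the knob's right, and line up.

Request:
drive_tool(rows=[[[-0.006,0,0],0],[[-0.012,0,0],0],[[-0.012,0,0],0],[[0,0.015,0],0],[[0,0.025,0],0],[[0,0.02,0],0],[[0.01,0.005,0],0],[[0.02,0,0],0],[[0.02,0,0],0],[[0.006,0,0],0]])

```text
t: 7.5
tool_pos: [0.6696, -0.0895, 0.1612]
tool_rot: [3.137, 0.162, 0.003]
contact_force: [-0.4, 0.2, 0.6]
opening: -0.0003
grip_force: 0.0
```

Request:
drive_tool(rows=[[[0,0,0],0]])

```text
t: 7.6
tool_pos: [0.6685, -0.0894, 0.1609]
tool_rot: [3.137, 0.162, 0.0]
contact_force: [-0.6, -0.3, 0.1]
opening: 0.0001
grip_force: 0.0
```

Run:
```python
from st import *
from station import vision
import cv2
st()
S=vision.get_image("side");C=vision.get_image("scene")
k=np.hstack([cv2.resize(S["image"][200:300,290:390],None,fx=4,fy=4,interpolation=2),cv2.resize(C["image"][190:290,270:370],None,fx=4,fy=4,interpolation=2)])
cv2.imwrite("pics/right.png",k)
```

```text
t 7.6 pos [ 0.6685 -0.0894  0.1609] yaw 0.1032 z [ 0.  0. -1.] stage rel start [ 0.1044 -0.0648] F [-0.61 -0.34  0.12] 5.386873624014325e-05
```

View pics/right.png

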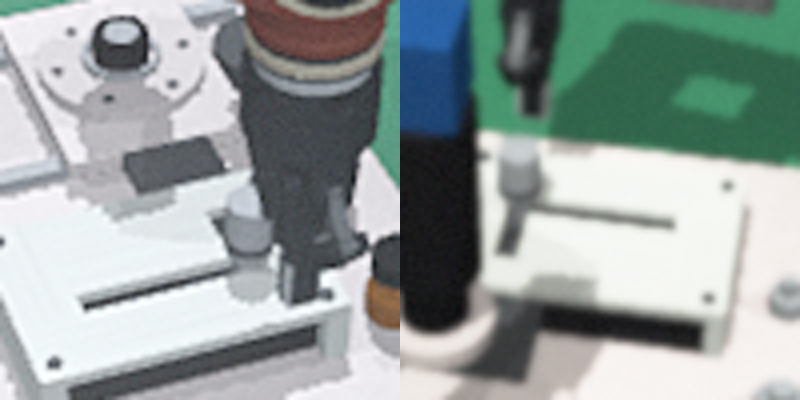

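The knob stands at the corner (side crop (245,225), scene crop (520,165)), and the fingers are on its right, lined up and clear. I'll push sideways.

Request:
drive_tool(rows=[[[-0.003,-0.007,0],0],[[0,-0.01,0],0],[[0,-0.008,0],0],[[0,-0.005,0],0],[[0,-0.004,0],0],[[0,-0.004,0],0],[[0,-0.004,0],0],[[0,-0.004,0],0],[[0,-0.004,0],0],[[0,-0.004,0],0]])

```text
t: 8.7
tool_pos: [0.6594, -0.036, 0.161]
tool_rot: [3.137, 0.161, 0.0]
contact_force: [0.0, -2.1, 1.0]
opening: 0.0002
grip_force: 1.0
```

```bash
python3 -c "from st import *;st()"
```

```text
t 8.7 pos [ 0.6594 -0.036   0.161 ] yaw 0.1026 z [ 0. -0. -1.] stage rel start [ 0.1008 -0.0108] F [ 0.02 -2.07  1.03] 0.0001597677266668044
```

Sliding sideways at 2 N.

Request:
drive_tool(rows=[[[0,-0.004,0],0],[[0,-0.004,0],0],[[0,-0.004,0],0],[[0,-0.004,0],0],[[0,-0.003,0],0],[[0,-0.002,0],0],[[0,-0.001,0],0],[[0,-0.001,0],0]])

```text
t: 9.5
tool_pos: [0.657, -0.0131, 0.161]
tool_rot: [-3.137, -0.161, -0.0]
contact_force: [-0.9, -2.2, 0.6]
opening: -0.0
grip_force: 0.8
```

Request:
drive_tool(rows=[[[0,-0.001,0],0],[[0,-0.001,0],0]])

```text
t: 9.7
tool_pos: [0.6568, -0.0112, 0.1609]
tool_rot: [-3.137, -0.161, -0.0]
contact_force: [-0.4, -1.1, 0.1]
opening: 0.0001
grip_force: 0.8
```

Request:
drive_tool(rows=[[[0,-0.001,0],0],[[0,-0.001,0],0]])

```text
t: 9.9
tool_pos: [0.6566, -0.0092, 0.1609]
tool_rot: [3.137, 0.161, 0.0]
contact_force: [-0.9, -2.9, 1.9]
opening: 0.0004
grip_force: 0.8
```

Request:
drive_tool(rows=[[[0,-0.001,0],0],[[0,-0.001,0],0]])

```text
t: 10.1
tool_pos: [0.6565, -0.0082, 0.161]
tool_rot: [3.135, 0.161, 0.0]
contact_force: [-0.1, -8.4, 0.1]
opening: 0.0002
grip_force: 3.9
```

Request:
drive_tool(rows=[[[0,-0.001,0],0],[[0,0,0],0]])

```text
t: 10.3
tool_pos: [0.6565, -0.0081, 0.1611]
tool_rot: [3.133, 0.161, 0.001]
contact_force: [1.0, -9.6, 0.0]
opening: -0.0001
grip_force: 4.3
```

The end stop is firm. I'll back off to the right, then rise, and check.

Request:
drive_tool(rows=[[[0,0.004,0],0],[[0,0.012,0],0],[[0,0.02,0],0],[[0,0.02,0],0],[[0,0.01,-0.01],0],[[0,0,-0.03],0],[[0,0,-0.04],0],[[0,0,-0.04],0],[[0,0,-0.02],0],[[0,0,0],0]])

```text
t: 11.3
tool_pos: [0.6648, -0.073, 0.3074]
tool_rot: [3.135, 0.16, 0.015]
contact_force: [1.0, -0.5, 1.0]
opening: 0.0002
grip_force: 0.0
```

Request:
drive_tool(rows=[[[-0.03,0.03,0],0],[[-0.03,0.03,0],0],[[-0.03,0.03,0],0],[[-0.03,0.03,0],0],[[-0.02,0.02,0],0],[[0,0,0],0]])

```text
t: 11.9
tool_pos: [0.5358, -0.228, 0.2995]
tool_rot: [-3.137, -0.154, 0.004]
contact_force: [0.5, 0.2, -0.6]
opening: 0.0001
grip_force: 0.0
```

Run:
```python
from st import *
from station import vision
import cv2
st()
S=vision.get_image("side");C=vision.get_image("scene")
k=np.hstack([cv2.resize(S["image"][190:340,230:430],None,fx=2,fy=2,interpolation=2),cv2.resize(C["image"][220:370,210:410],None,fx=2,fy=2,interpolation=2)])
k=np.vstack([k,])
cv2.imwrite("pics/end.png",k)
B=np.array([[.9948,-.1018],[.1018,.9948]])
for nm,p in(("end",B@[.1,.045]),):
    X=np.array([.558,-.0355])+p;print(X,proj(S,np.array([*X,.112])),proj(C,np.array([*X,.112])))
```

```text
t 11.9 pos [ 0.5358 -0.228   0.2995] yaw 0.0981 z [-0.002  0.001 -1.   ] stage rel start [-0.0417 -0.1892] F [ 0.45  0.17 -0.62] 5.381900703958186e-05
[0.652899 0.019446] [345.38270139 238.32746044] [296.11559113 237.77894405]
```

View pics/end.png

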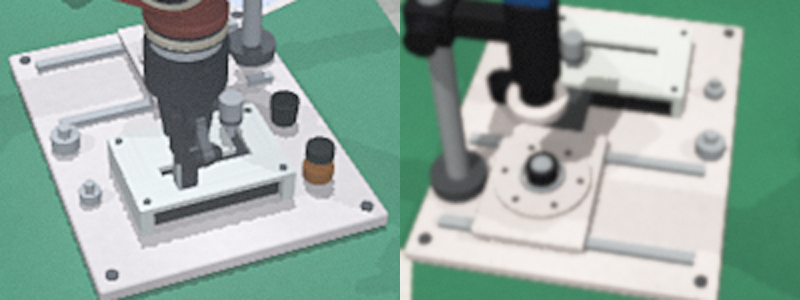

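The knob top sits at side (345.5,238.5) and scene (295.5,238), within 1 px of the predicted slot end. The specimen is in its ring, the weights, jar and loupe stand where they were, and the arm is clear.

```bash
python3 -c "
from station import ctrl;print(ctrl.finish_job())"
```

```text
the job is handed in; nothing more can be done
None
```

I pushed the knob to the corner stop and then sideways to the firm stop at the slot's end, and the cameras put it within a pixel of the expected end point; the specimen is still in its seat, nothing else I could see had moved, and I handed the job in at about 12 s.

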